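# Slide the drip tray home under the sampler

### The arm

A 6-joint arm with a two-finger parallel gripper is mounted at the origin on the work surface. World frame = base frame: x ahead of the robot, y to its left, z up, the work surface at z = 0. Lengths are in m, angles in degrees, forces in N, time in s.
With the tool pointing down it reaches from about 0.275 to 0.725 m from the base axis. Payload 15.9 kg.
Tool frame: the origin (TCP) lies where the fingers leave the gripper's body, on its centre line; the fingertips stand 73 mm ahead of it and the grasp point (between the pads) lies 54 mm ahead of it (robot.finger_overhang is the distance from the TCP to the fingertips, in m); z points along the fingers, y is the line along which they close (so a half turn about z gives the same grasp; the last joint's range is limited). The gripper opens to 85 mm and grips with 20 to 120 N. Pads are 22 mm wide; open, the fingers measure 114 mm over their backs; the gripper's body (76 mm by 85 mm) begins 54 mm behind the grasp point. The pads swing forward as they close: fully open they stand 13 mm farther back than shut.
Start: joints at [-69.328, 12.198, -1.971, 75.831, 0, 90], TCP at [0.177, -0.468, 0.304] pointing down, gripper open.
Joint ranges: [-170.91, 170.91], [-42.67, 98.43], [-65.05, 77.54], [-120.47, 116.71], [-90, 82.35], [-180, 180]. Speed limits (degrees/s): [108.29, 108.29, 136.94, 147.25, 180, 180].

### API

Orientations are given as [roll, pitch, yaw] about the fixed x, y, z axes, in that order (R = Rz(yaw) Ry(pitch) Rx(roll)).
In Python, from workcell import robot gives the robot as it stands.
- The arm moves only by the tool arm_command, never from a script. Its argument "commands" is a list of rows, each an object with "xyz": the shift along the tool's x, y, z in cm, a list of three; "delta_rot": the turn, a rotation vector about the tool's x, y, z in rad, a list of three; "claw": the opening, from 0 (shut) to 1 (fully open). A call has exactly 5 rows; each row is the pose to reach, as a shift and turn from the pose commanded when the call began, along the tool's axes at that moment; what a row does not reach only later rows make up. A row lasts 1/8 s, in which the tool goes at most 62.5 mm and 10.7 degrees, less where a joint would pass 70% of its speed; a pose out of reach is approached as far as the arm can. A call with a gripper value outside its range is refused whole. The fingers move at their own pace and stop on an object; "newtons" is the grip in N (left out, the last holds). Time passes only in rows, so rows that repeat a pose let the fingers close, or fill a call up. It gives the time, the measured TCP pose, the force, the opening and the grip force at its end, in the units of the state.
- robot.get_state(): the state, without advancing time (a new reading comes with each control period).
- robot.get_image(name): name is "scene" or "side" or "wrist"; returns a dict with "pixels" (400x640x3 uint8, red, green, blue), "fovy" (degrees; the focal length in pixels is half the picture's height over the tangent of half this angle, whatever the lens; pixels are square), "cx", "cy" (the principal point, pixels), "R" (3x3) and "t" (3): a world point X has camera coordinates R X + t. Camera axes: x right, y down, z forward; pixel columns grow to the right and rows downward; lengths in m; the calibration is good to about 2 mm. A picture is of the moment at which its call begins. There is no depth.
- robot.hand_in(): hands the job in; it is judged then, once.
Trained networks look in a picture, given as the dict that the camera call returned (one of the last four; its "shot" number tells which), for a name from the list of things; names that differ only in an ending like _2 or _b are one class to them, and where a whole thing is asked for, a point or a joint stands for the part that bears it (a point fixed in the world has none). Each returns a list of dicts, best first, with "conf" (0 to 1); they miss things now and then, are a little off and sometimes report something else, mostly with a low value. They report only what shows in the picture. A call takes as long as a camera call. They do not tell look-alikes from the thing itself.
- robot.look_for(picture, name): "location" ([x, y, z] in m, in world coordinates, good to about 4 mm: the middle of the surface that is visible of it).
- robot.outline_of(picture, name): "region" (400x640 bool, what is visible of it).
- robot.pinpoint(picture, name): "location" ([x, y, z] in m, in world coordinates, good to about 4 mm: a listed point, or the origin of a listed thing).
The state is a dict: "clock": time; "joint_pos": joint angles; "qd": joint speeds; "tau": joint torques, N m; "ee_pos": TCP position; "eef_rot": TCP orientation; "ft_force": force on the tool from outside, world axes, zero at the start; "torque": the same for the moment, N m; "gripper_width": finger opening in m; "finger_force": force on a finger pad.
Only numpy, scipy, OpenCV 4.12 (cv2) and the standard library are available. Lean on these libraries where they do the work, as an engineer would, in place of code of your own. Each camera call takes 0.05 s, during which the arm holds its last target. There are 200 camera calls.

### The job

Slide the steel drip tray, nose first, into the bay under the sampler's low plinth until it is fully home against the back stop. The guide inside the bay is hidden and not quite in the middle, so let its side walls line the tray up and push gently, never forcing it. Then let go, leaving the tray flat on the bench and the other things on the bench where they are.

Things in the scene. Friction and masses are not known exactly. Their poses are not given: they have to be found in the camera images.
- tray: Steel drip tray, 190 x 110 x 24 mm, 0.5 to 1 kg, lying flat on the bench, free to slide. Origin: centre of its underside; +x runs to its nose (the rounded-corner end that goes in first, 95 mm from the origin), y across, z up.
- tray_grip (a point): Middle of the tray's upright steel grip fin at its tail, 85 mm behind the tray's origin, 55 mm above its underside. The fin is 12 mm thick (tray x), 60 mm wide (tray y) and rises from the tray floor to 75 mm above the bench.
- sampler: White carousel sampler fixed to the bench; its low plinth holds the tray bay. Origin: middle of the bay mouth, at bench level; +x points straight into the bay, y across, z up. Plinth 160 mm deep, 212 mm wide, top 40 mm above the bench; opening 196 mm wide, 30 mm high; the bench is its floor. A taller body stands behind it (x over 160 mm).
- lane (a point): Nominal start of the hidden lane: on the sampler's x axis, 55 mm inside the mouth. Two firm, slick plastic guide walls, 156 mm apart at the mouth, narrow to here, then run parallel to x, 114 mm apart. The true lane is shifted up to 12 mm to either side of this point and must be found by contact. Over 25 N between tray and sampler is too rough.
- back_stop (a point): Nominal back stop: on the sampler's x axis, 120 mm inside the mouth; the true one, rubber-faced (about 5 N per mm), lies up to 15 mm before or beyond it. It meets the tray's nose, so the home tray's origin is 10 to 40 mm inside the mouth and its fin 45 to 75 mm outside.
- seat_pin (a joint): Travel in metres of a weakly sprung pin (under 0.7 N) that stands 10 mm out of the back stop: 0 untouched, about 0.010 when the tray's nose rests on the stop. Its black-knobbed stem stands up through the plinth's top near the back and moves with it.
- beaker: Bystander: empty glass beaker, 68 mm across, 85 mm tall. Origin: centre of its underside.
- reagent: Bystander: amber glass bottle, 66 mm across, 130 mm tall. Origin: centre of its underside.
- jar: Bystander: white plastic jar, 64 mm across, 90 mm tall. Origin: centre of its underside.
- tip_box: Bystander: clear and grey plastic tip box, 120 x 85 x 63 mm. Origin: centre of its underside.
- vial_rack: Bystander: white rack of capped vials, 70 x 150 x 76 mm. Origin: centre of its underside.
- scoop: Bystander: steel lab scoop lying flat, 180 mm long. Origin: middle of its length, at bench level; it lies along x.
- dish: Bystander: shallow glass dish, 84 mm across, 18 mm high. Origin: centre of its underside.
There are look-alikes about, which are no part of the job. There is more than one size of the tray; the one meant has the size given above.

How it is judged:
By the outcome, as a careful person would: the job done as asked, in the order asked, and still so for the second after the job is handed in, with the robot touching nothing.
It also fails if it takes over 64 s, if anything falls off the work surface, if the arm or the gripper's body presses on something with over 40 N, if the wrist force passes 120 N, or if a joint passes its speed limit or range.

## Working session

There is one attempt and no reset: what is moved stays moved. The work goes in short steps, Python scripts to look and compute and a tool call to move; the robot and the scene stay as the last step left them, time stands still between calls to the robot, and variables do not carry over. Pictures are saved under pics/ and viewed, at most 10 in all, crops included, and the job is handed in when it is done.

Besides the shell and the picture viewer there is one more tool, called as a command line: name --argument value ..., lists and objects as JSON in quotes. arm_command: Moves the arm, as the interface text tells. Its arguments: {"type":"object","properties":{"commands":{"type":"array"},"newtons":{"type":"number"}},"required":["commands"]}

```bash
mkdir -p pics
cat > h.py <<'E'
from workcell import robot
import numpy as np, cv2
def save(p,n): cv2.imwrite('pics/'+n,p['pixels'][:,:,::-1])
def ray(p,u,v,z):
    f=200/np.tan(np.radians(p['fovy'])/2)
    R=np.array(p['R']);t=np.array(p['t']);c=-R.T@t
    d=R.T@np.array([(u-p['cx'])/f,(v-p['cy'])/f,1]);return c+d*(z-c[2])/d[2]
def proj(p,X):
    f=200/np.tan(np.radians(p['fovy'])/2)
    c=np.array(p['R'])@X+np.array(p['t']);return np.round([p['cx']+f*c[0]/c[2],p['cy']+f*c[1]/c[2]])
E
python3 - <<'E'
from h import *
np.set_printoptions(precision=3,suppress=True)
for cam in('scene','side'):
    p=robot.get_image(cam);save(p,cam+'0.png')
    for n in('tray','tray_grip','sampler','lane','back_stop','seat_pin','beaker','reagent','jar','tip_box','vial_rack','scoop','dish'):
        print(cam,n,[(np.array(d['location']),round(d['conf'],2),proj(p,np.array(d['location']))) for d in robot.pinpoint(p,n)[:3]])
s=robot.get_state();print({k:np.round(v,3) for k,v in s.items()})
E
```

```text
scene tray [(array([ 0.178, -0.313, -0.001]), 0.68, array([188., 205.])), (array([ 0.511, -0.201,  0.001]), 0.58, array([313., 233.]))]
scene tray_grip [(array([ 0.545, -0.281,  0.053]), 0.97, array([301., 242.])), (array([ 0.156, -0.259,  0.039]), 0.62, array([196., 181.]))]
scene sampler [(array([ 0.604,  0.04 , -0.002]), 0.81, array([396., 200.])), (array([ 0.752, -0.203, -0.003]), 0.33, array([402., 282.]))]
scene lane [(array([ 0.614,  0.097, -0.003]), 0.73, array([409., 192.]))]
scene back_stop [(array([ 0.632,  0.153, -0.001]), 0.89, array([425., 184.]))]Traceback (most recent call last):
  File "<stdin>", line 6, in <module>
ValueError: it knows: back_stop, beaker, dish, jar, lane, reagent, sampler, scoop, tip_box, tray, tray_grip, vial_rack
```

Run:
```python
from h import *
np.set_printoptions(precision=3,suppress=True)
for cam in('scene','side'):
    p=robot.get_image(cam);save(p,cam+'0.png')
    for n in('tray','tray_grip','sampler','lane','back_stop','beaker','reagent','jar','tip_box','vial_rack','scoop','dish'):
        print(cam,n,[(np.array(d['location']),round(d['conf'],2),proj(p,np.array(d['location']))) for d in robot.pinpoint(p,n)[:3]])
s=robot.get_state();print({k:np.round(v,3) for k,v in s.items()})
```

```text
scene tray [(array([ 0.178, -0.314, -0.002]), 0.74, array([188., 206.])), (array([ 0.507, -0.202, -0.001]), 0.63, array([311., 234.]))]
scene tray_grip [(array([ 0.155, -0.256,  0.042]), 0.83, array([197., 179.])), (array([ 0.544, -0.282,  0.055]), 0.72, array([301., 241.]))]
scene sampler [(array([ 0.601,  0.042, -0.003]), 0.58, array([396., 200.]))]
scene lane [(array([0.612, 0.095, 0.001]), 0.83, array([409., 191.]))]
scene back_stop [(array([ 0.631,  0.157, -0.002]), 0.68, array([425., 184.])), (array([ 0.744, -0.304,  0.   ]), 0.48, array([374., 311.]))]
scene beaker [(array([ 0.508, -0.203,  0.001]), 0.66, array([311., 233.]))]
scene reagent [(array([ 0.751, -0.203, -0.003]), 0.57, array([402., 282.]))]
scene jar [(array([ 0.747, -0.306,  0.001]), 0.67, array([375., 313.]))]
scene tip_box [(array([ 0.546, -0.465,  0.003]), 0.72, array([242., 314.])), (array([ 0.741, -0.308,  0.001]), 0.24, array([372., 312.]))]
scene vial_rack [(array([ 0.765, -0.023,  0.   ]), 0.66, array([444., 237.]))]
scene scoop [(array([ 0.35 , -0.409, -0.001]), 0.92, array([200., 254.])), (array([ 0.548,
[... 1233 characters left out ...]
190.])), (array([ 0.742, -0.302, -0.001]), 0.25, array([430., 252.]))]
side scoop [(array([ 0.343, -0.408,  0.002]), 0.64, array([270., 297.]))]
side dish [(array([ 0.357,  0.119, -0.003]), 0.52, array([270., 171.]))]
{'clock': np.float64(1.6), 'joint_pos': array([-69.328,  12.198,  -1.97 ,  75.83 ,  -0.001,  90.001]), 'qd': array([ 0.051,  0.015,  0.087, -0.073, -0.136, -0.001]), 'tau': array([ -0.008, -68.596,  48.733,   0.001,  -0.001,   0.   ]), 'ee_pos': array([ 0.177, -0.468,  0.304]), 'eef_rot': array([179.998,   0.001,  20.671]), 'ft_force': array([-0.523,  0.16 , -0.027]), 'torque': array([ 0.008, -0.039,  0.005]), 'finger_force': np.float64(0.0), 'gripper_width': np.float64(0.085)}
```

View pics/scene0.png

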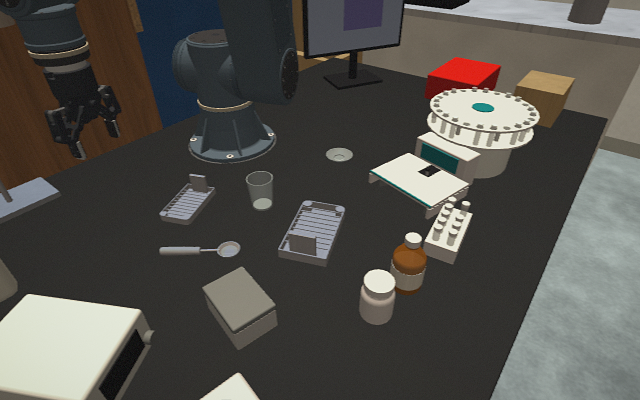

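View pics/side0.png

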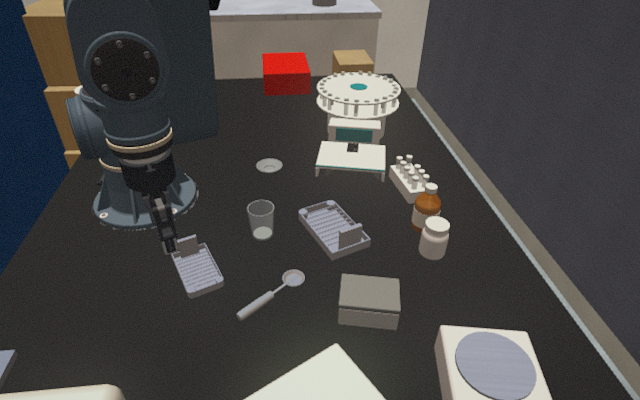

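Scene: the large tray is at about (311,233), with its fin at (301,241). The small look-alike is at (188,205). The origin-to-fin distance is 84 mm on the large tray and 61 mm on the small one, so the large one is the one I want. The sampler's mouth is at (396,200), facing the robot's right-front. I'll go above the fin first.

arm_command --commands '[{"xyz": [6, -0.7, 0], "delta_rot": [0, 0, 0], "claw": 1}, {"xyz": [12, -1.4, 0], "delta_rot": [0, 0, 0], "claw": 1}, {"xyz": [18, -2.1, 0], "delta_rot": [0, 0, 0], "claw": 1}, {"xyz": [24, -2.8, 0], "delta_rot": [0, 0, 0], "claw": 1}, {"xyz": [30, -3.5, 0], "delta_rot": [0, 0, 0], "claw": 1}]'

```text
clock: 2.22
ee_pos: [0.4465, -0.3279, 0.304]
eef_rot: [180.0, -0.0, 20.7]
ft_force: [0.2, -1.0, 0.0]
gripper_width: 0.0856
finger_force: 0.0
```

arm_command --commands '[{"xyz": [5, -0.6, 1], "delta_rot": [0, 0, 0], "claw": 1}, {"xyz": [10.8, -1.2, 3], "delta_rot": [0, 0, 0], "claw": 1}, {"xyz": [10.8, -1.2, 4], "delta_rot": [0, 0, 0], "claw": 1}, {"xyz": [10.8, -1.2, 4], "delta_rot": [0, 0, 0], "claw": 1}, {"xyz": [10.8, -1.2, 4], "delta_rot": [0, 0, 0], "claw": 1}]'

```text
clock: 2.85
ee_pos: [0.541, -0.2805, 0.2647]
eef_rot: [180.0, -0.0, 20.6]
ft_force: [-0.1, 0.1, -0.2]
gripper_width: 0.0851
finger_force: 0.0
```

Run:
```python
from h import *
np.set_printoptions(precision=3,suppress=True)
p=robot.get_image('wrist');save(p,'w1.png')
for n in('tray','tray_grip','sampler','lane','back_stop'):
    print(n,[(np.array(d['location']),round(d['conf'],2),proj(p,np.array(d['location']))) for d in robot.pinpoint(p,n)[:3]])
s=robot.get_state();print({k:np.round(s[k],3) for k in('clock','ee_pos','eef_rot','ft_force')})
```

```text
tray [(array([ 0.508, -0.2  ,  0.001]), 0.71, array([246., 183.]))]
tray_grip [(array([ 0.541, -0.28 ,  0.057]), 0.63, array([318., 190.]))]
sampler []
lane []
back_stop []
{'clock': np.float64(3.15), 'ee_pos': array([ 0.541, -0.28 ,  0.264]), 'eef_rot': array([179.972,  -0.023,  20.637]), 'ft_force': array([-0.747, -0.214, -0.518])}
```

View pics/w1.png

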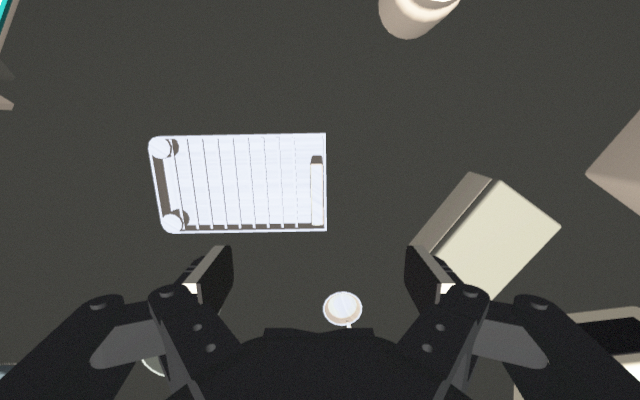

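The wrist picture shows the tray from its nose at (150–175,135–233) to its tail edge at x≈326, with the fin at (317,160–225). I'll get the heading from the edges.

Run:
```python
from h import *
np.set_printoptions(precision=4,suppress=True)
p=robot.get_image('wrist')
T1,T2=ray(p,326,133,.024),ray(p,327,231,.024)
N1,N2=ray(p,165,135,.024),ray(p,175,233,.024)
print('width',np.linalg.norm(T1-T2),'tailmid',(T1+T2)/2)
for a,b in((T1,N1),(T2,N2)): print(np.degrees(np.arctan2(*(b-a)[1::-1])))
print('cross',np.degrees(np.arctan2(*(T1-T2)[1::-1])))
F=(ray(p,310,156,.075)+ray(p,323,156,.075)+ray(p,310,197,.075)+ray(p,323,197,.075))/4
print('fin top',[ray(p,u,v,.075) for u,v in((310,163),(323,163),(310,225),(323,225))])
print('nose',ray(p,149,150,.024),ray(p,162,222,.024))
print(proj(p,np.array([.541,-.28,.055])),proj(p,np.array([.541,-.28,.075])))
```

```text
width 0.11001108916495189 tailmid [ 0.5446 -0.2877  0.024 ]
111.39709039065123
111.5082803396263
cross 21.710235957150978
fin top [array([ 0.5672, -0.2615,  0.075 ]), array([ 0.5713, -0.2724,  0.075 ]), array([ 0.5114, -0.282 ,  0.075 ]), array([ 0.5158, -0.2937,  0.075 ])]
nose [ 0.5124 -0.0969  0.024 ] [ 0.4371 -0.1277  0.024 ]
[319. 191.] [319. 196.]
```

arm_command --commands '[{"xyz": [0, -0.2, 4], "delta_rot": [0, 0, -0.015], "claw": 1}, {"xyz": [0, -0.2, 9], "delta_rot": [0, 0, -0.015], "claw": 1}, {"xyz": [0, -0.2, 13], "delta_rot": [0, 0, -0.015], "claw": 1}, {"xyz": [0, -0.2, 15.4], "delta_rot": [0, 0, -0.015], "claw": 1}, {"xyz": [0, -0.2, 15.4], "delta_rot": [0, 0, -0.015], "claw": 1}]'

```text
clock: 3.82
ee_pos: [0.5399, -0.2775, 0.1085]
eef_rot: [-179.9, 0.1, 21.5]
ft_force: [-0.5, 0.2, 0.5]
gripper_width: 0.0857
finger_force: 0.0
```

arm_command --commands '[{"xyz": [0, 0, 0], "delta_rot": [0, 0, 0], "claw": 0.08}, {"xyz": [0, 0, 0], "delta_rot": [0, 0, 0], "claw": 0.08}, {"xyz": [0, 0, 0], "delta_rot": [0, 0, 0], "claw": 0}, {"xyz": [0, 0, 0], "delta_rot": [0, 0, 0], "claw": 0}, {"xyz": [0, 0, 0], "delta_rot": [0, 0, 0], "claw": 0}]' --newtons 20

```text
clock: 4.45
ee_pos: [0.5412, -0.2781, 0.1104]
eef_rot: [180.0, -0.0, 21.5]
ft_force: [-0.6, 0.6, 5.8]
gripper_width: 0.0121
finger_force: 25.0
```

Gripped at 12 mm, which matches the fin. Next I need a finer sampler axis, so I'll enlarge both fixed views.

Run:
```python
from h import *
a=robot.get_image('scene');b=robot.get_image('side')
A=a['pixels'][125:225,360:490];B=b['pixels'][105:205,300:430]
im=np.vstack([cv2.resize(x,None,fx=5.9,fy=5.9/2*1.0 if 0 else 5.9,interpolation=cv2.INTER_CUBIC)[:, :] for x in(A,B)])
im=np.vstack([cv2.resize(A[10:],None,fx=6,fy=6,interpolation=cv2.INTER_CUBIC)[240:540],cv2.resize(B,None,fx=6,fy=6,interpolation=cv2.INTER_CUBIC)[180:480]])
cv2.imwrite('pics/crop.png',im[:,:,::-1])
# top: u=360+x/6, v=135+(y+240)/6 ; bottom: u=300+x/6, v=105+(y-300+180)/6
```

```text
(no output)
```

View pics/crop.png

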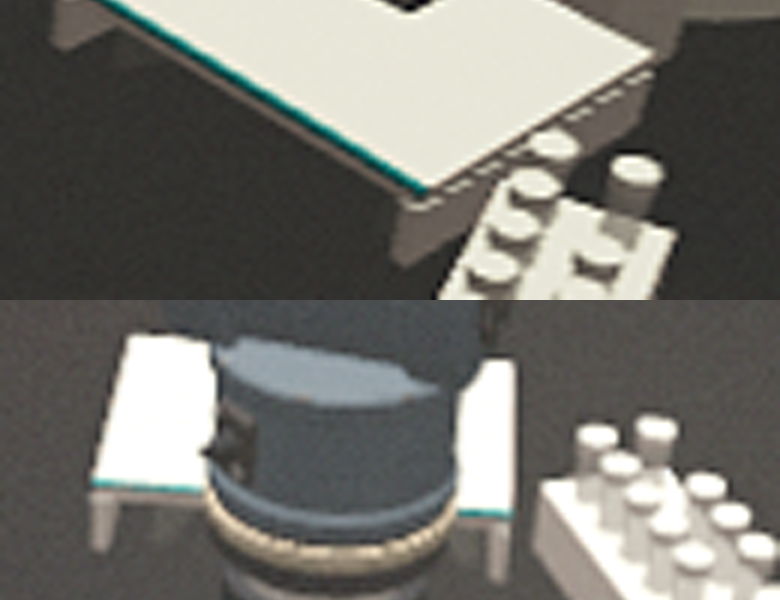

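Run:
```python
from h import *
np.set_printoptions(precision=4,suppress=True)
a=robot.get_image('scene');b=robot.get_image('side')
S=lambda x,y,z:ray(a,360+x/6,135+(y+240)/6,z)
D=lambda x,y,z:ray(b,300+x/6,105+(y-120)/6,z)
def rep(n,L,R):
    e=R-L;print(n,L,R,'w',np.linalg.norm(e),'mid',(L+R)/2,'axis',np.degrees(np.arctan2(e[1],e[0]))+90)
rep('side top',D(93,485,.04),D(513,514,.04))
rep('side feet',D(97,550,0),D(502,583,0))
rep('scene feet',S(55,48,0),S(396,265,0))
print('scene side edge',S(430,190,.04),S(655,52,.04))
e=S(655,52,.04)-S(430,190,.04);print(np.degrees(np.arctan2(e[1],e[0])),np.linalg.norm(e))
print('scene top front dir',S(430,190,.04)-S(100,3,.04))
```

```text
side top [0.4973 0.0659 0.04  ] [0.7039 0.0174 0.04  ] w 0.21223552309593294 mid [0.6006 0.0417 0.04  ] axis 76.80479257466419
side feet [0.4998 0.0666 0.    ] [0.7019 0.0153 0.    ] w 0.2084921965855666 mid [0.6009 0.0409 0.    ] axis 75.76258465232485
scene feet [0.5048 0.063  0.    ] [0.7023 0.0128 0.    ] w 0.203790013942933 mid [0.6036 0.0379 0.    ] axis 75.75283860385865
scene side edge [0.7083 0.0169 0.04  ] [0.7446 0.1678 0.04  ]
76.47761020668392 0.15512909111963646
scene top front dir [ 0.1778 -0.0378  0.    ]
```

arm_command --commands '[{"xyz": [0, 0, 0], "delta_rot": [0, 0, 0], "claw": 0}, {"xyz": [0.7, -1.3, 0], "delta_rot": [0, 0, 0.07], "claw": 0}, {"xyz": [1.6, -3, 0], "delta_rot": [0, 0, 0.16], "claw": 0}, {"xyz": [2.5, -4.7, 0], "delta_rot": [0, 0, 0.25], "claw": 0}, {"xyz": [3.1, -6, 0], "delta_rot": [0, 0, 0.31], "claw": 0}]' --newtons 80

```text
clock: 5.28
ee_pos: [0.548, -0.2108, 0.1105]
eef_rot: [179.9, -0.0, 3.6]
ft_force: [-2.1, -7.1, 6.2]
gripper_width: 0.011
finger_force: 79.0
```

arm_command --commands '[{"xyz": [0.2, -1.3, 0], "delta_rot": [0, 0, 0.06], "claw": 0}, {"xyz": [0.5, -3, 0], "delta_rot": [0, 0, 0.15], "claw": 0}, {"xyz": [0.8, -4.8, 0], "delta_rot": [0, 0, 0.23], "claw": 0}, {"xyz": [1.1, -6.4, 0], "delta_rot": [0, 0, 0.309], "claw": 0}, {"xyz": [1.1, -6.4, 0], "delta_rot": [0, 0, 0.309], "claw": 0}]'

```text
clock: 5.9
ee_pos: [0.5549, -0.145, 0.1105]
eef_rot: [-180.0, -0.0, -13.9]
ft_force: [-0.5, 6.8, 8.3]
gripper_width: 0.0114
finger_force: 79.4
```

Run:
```python
from h import *
np.set_printoptions(precision=3,suppress=True)
p=robot.get_image('wrist');q=robot.get_image('scene')
cv2.imwrite('pics/c2.png',np.vstack([cv2.resize(p['pixels'],(480,300)),cv2.resize(q['pixels'][120:270,270:510],(480,300),interpolation=cv2.INTER_CUBIC)])[:,:,::-1])
for c in(p,q):
  for n in('tray','tray_grip','sampler','lane','back_stop'):
    print(n,[(np.array(d['location']),round(d['conf'],2),proj(c,np.array(d['location']))) for d in robot.pinpoint(c,n)[:2]])
s=robot.get_state();print({k:np.round(s[k],3) for k in('clock','ee_pos','eef_rot','ft_force')})
```

```text
tray [(array([ 0.579, -0.062,  0.002]), 0.93, array([187., 221.]))]
tray_grip [(array([ 0.557, -0.146,  0.058]), 0.67, array([319., 262.]))]
sampler []
lane []
back_stop [(array([ 0.575, -0.064,  0.003]), 0.27, array([191., 226.]))]
tray [(array([ 0.572, -0.065,  0.001]), 0.76, array([365., 214.]))]
tray_grip [(array([ 0.555, -0.148,  0.055]), 0.83, array([341., 212.])), (array([ 0.152, -0.256,  0.041]), 0.82, array([196., 179.]))]
sampler [(array([0.602, 0.04 , 0.002]), 0.98, array([396., 199.]))]
lane [(array([0.613, 0.094, 0.002]), 0.75, array([409., 191.])), (array([ 0.347, -0.408,  0.002]), 0.7, array([200., 252.]))]
back_stop [(array([ 0.631,  0.157, -0.002]), 0.94, array([425., 184.])), (array([ 0.613,  0.097, -0.001]), 0.23, array([409., 191.]))]
{'clock': np.float64(6.5), 'ee_pos': array([ 0.555, -0.145,  0.11 ]), 'eef_rot': array([-179.888,   -0.035,  -13.893]), 'ft_force': array([-0.647,  8.954,  9.077])}
```

View pics/c2.png

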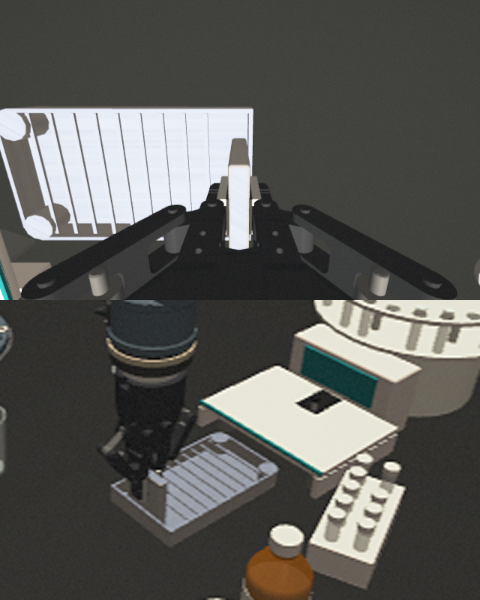

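arm_command --commands '[{"xyz": [0, -0.8, -0.1], "delta_rot": [0, 0, 0], "claw": 0}, {"xyz": [0, -1.6, -0.1], "delta_rot": [0, 0, 0], "claw": 0}, {"xyz": [0, -2.4, -0.1], "delta_rot": [0, 0, 0], "claw": 0}, {"xyz": [0, -3, -0.1], "delta_rot": [0, 0, 0], "claw": 0}, {"xyz": [0, -3, -0.1], "delta_rot": [0, 0, 0], "claw": 0}]' --newtons 30

```text
clock: 7.12
ee_pos: [0.5592, -0.1272, 0.1107]
eef_rot: [-179.5, 0.0, -13.0]
ft_force: [-0.3, -0.4, -7.3]
gripper_width: 0.0111
finger_force: 77.0
```

arm_command --commands '[{"xyz": [0, 0, 0], "delta_rot": [0, 0, 0], "claw": 0.2}, {"xyz": [0, 0, 0], "delta_rot": [0, 0, 0], "claw": 0.2}, {"xyz": [0, 0, 0], "delta_rot": [0, 0, 0], "claw": 0.2}, {"xyz": [0, 0, 0], "delta_rot": [0, 0, 0], "claw": 0.2}, {"xyz": [0, 0, 0], "delta_rot": [0, 0, 0], "claw": 0.2}]'

```text
clock: 7.75
ee_pos: [0.5594, -0.1274, 0.1109]
eef_rot: [-179.5, -0.0, -13.0]
ft_force: [0.3, 0.3, 1.2]
gripper_width: 0.0172
finger_force: 0.0
```

Run:
```python
from h import *
np.set_printoptions(precision=3,suppress=True)
s=robot.get_state();print({k:np.round(s[k],3) for k in('clock','joint_pos','qd','tau','ee_pos','eef_rot','ft_force','torque','gripper_width')})
q=robot.get_image('scene');w=robot.get_image('wrist')
for c in(q,w):
  for n in('tray','tray_grip'): print(n,[(np.array(d['location']),round(d['conf'],2)) for d in robot.pinpoint(c,n)[:2]])
```

```text
{'clock': np.float64(7.75), 'joint_pos': array([-13.035,  26.882, -10.08 ,  53.037,   0.483, 179.972]), 'qd': array([ 0.027,  0.03 , -0.086,  0.053,  0.058, -0.031]), 'tau': array([ -0.015, -85.965,  43.443,  -0.001,   0.043,   0.   ]), 'ee_pos': array([ 0.559, -0.127,  0.111]), 'eef_rot': array([-179.517,   -0.002,  -13.007]), 'ft_force': array([0.256, 0.31 , 1.236]), 'torque': array([0.008, 0.014, 0.002]), 'gripper_width': np.float64(0.017)}
tray [(array([ 0.577, -0.045, -0.001]), 0.59), (array([ 0.546, -0.466, -0.   ]), 0.16)]
tray_grip [(array([ 0.562, -0.127,  0.056]), 0.83), (array([ 0.154, -0.257,  0.041]), 0.72)]
tray [(array([ 0.578, -0.045,  0.002]), 0.72)]
tray_grip [(array([ 0.562, -0.124,  0.055]), 0.95)]
```

Joint 6 is at its 180° limit, so I'll lift off and take the fin again with the tool turned half a turn.

arm_command --commands '[{"xyz": [0, 0, -2], "delta_rot": [0, 0, 0], "claw": 0.25}, {"xyz": [0, 0, -8], "delta_rot": [0, 0, 0], "claw": 0.25}, {"xyz": [0, 0, -11], "delta_rot": [0, 0, -0.17], "claw": 0.6}, {"xyz": [0, 0, -11], "delta_rot": [0, 0, -0.35], "claw": 0.6}, {"xyz": [0, 0, -11], "delta_rot": [0, 0, -0.52], "claw": 0.6}]'

```text
clock: 8.68
ee_pos: [0.5593, -0.1283, 0.2214]
eef_rot: [-179.6, -0.3, 17.1]
ft_force: [-0.3, 0.1, 0.2]
gripper_width: 0.0513
finger_force: 0.0
```

arm_command --commands '[{"xyz": [0, 0, 0], "delta_rot": [0, 0, -0.18], "claw": 0.6}, {"xyz": [0, 0, 0], "delta_rot": [0, 0, -0.36], "claw": 0.6}, {"xyz": [0, 0, 0], "delta_rot": [0, 0, -0.54], "claw": 0.6}, {"xyz": [0, 0, 0], "delta_rot": [0, 0, -0.72], "claw": 0.6}, {"xyz": [0, 0, 0], "delta_rot": [0, 0, -0.9], "claw": 0.6}]'

```text
clock: 9.3
ee_pos: [0.5591, -0.1283, 0.2209]
eef_rot: [-179.9, -0.5, 68.7]
ft_force: [-0.1, 1.1, 0.6]
gripper_width: 0.0512
finger_force: 0.0
```

arm_command --commands '[{"xyz": [0, 0, 0], "delta_rot": [0, 0, -0.18], "claw": 0.6}, {"xyz": [0, 0, 0], "delta_rot": [0, 0, -0.36], "claw": 0.6}, {"xyz": [0, 0, 0], "delta_rot": [0, 0, -0.54], "claw": 0.6}, {"xyz": [0, 0, 0], "delta_rot": [0, 0, -0.72], "claw": 0.6}, {"xyz": [0, 0, 0], "delta_rot": [0, 0, -0.9], "claw": 0.6}]'

```text
clock: 9.93
ee_pos: [0.5591, -0.1283, 0.2209]
eef_rot: [179.7, -0.4, 120.3]
ft_force: [-0.2, 0.6, -0.2]
gripper_width: 0.0516
finger_force: 0.0
```

arm_command --commands '[{"xyz": [0, 0, 0], "delta_rot": [0, 0, -0.18], "claw": 0.6}, {"xyz": [0, 0, 0], "delta_rot": [0, 0, -0.36], "claw": 0.6}, {"xyz": [0, 0, 0], "delta_rot": [0, 0, -0.54], "claw": 0.6}, {"xyz": [0, 0, 0], "delta_rot": [0, 0, -0.72], "claw": 0.6}, {"xyz": [0, 0, 0], "delta_rot": [0, 0, -0.81], "claw": 0.6}]'

```text
clock: 10.55
ee_pos: [0.5591, -0.1283, 0.2209]
eef_rot: [179.5, -0.0, 166.6]
ft_force: [0.1, 0.1, -0.4]
gripper_width: 0.0509
finger_force: 0.0
```

Run:
```python
from h import *
np.set_printoptions(precision=3,suppress=True)
s=robot.get_state();print({k:np.round(s[k],3) for k in('clock','joint_pos','ee_pos','eef_rot','ft_force','gripper_width')})
w=robot.get_image('wrist');save(w,'w3.png')
for n in('tray','tray_grip','sampler'): print(n,[(np.array(d['location']),round(d['conf'],2),proj(w,np.array(d['location']))) for d in robot.pinpoint(w,n)[:2]])
```

```text
{'clock': np.float64(10.55), 'joint_pos': array([-13.126,  22.404,  -0.112,  67.493,   0.483,   0.287]), 'ee_pos': array([ 0.559, -0.128,  0.221]), 'eef_rot': array([179.517,  -0.011, 166.587]), 'ft_force': array([ 0.08 ,  0.128, -0.441]), 'gripper_width': np.float64(0.051)}
tray [(array([ 0.579, -0.048,  0.004]), 0.63, array([397., 192.]))]
tray_grip [(array([ 0.564, -0.128,  0.057]), 0.55, array([318., 211.]))]
sampler []
```

View pics/w3.png

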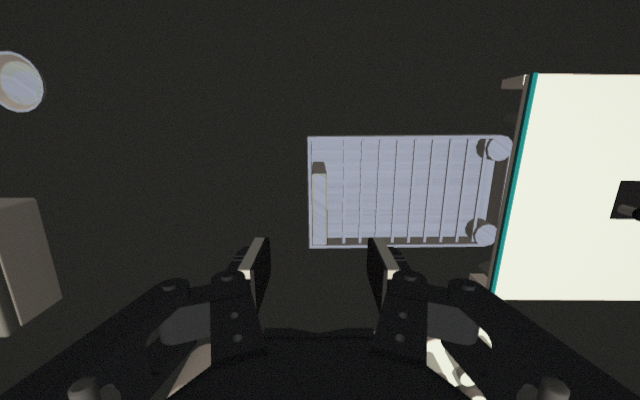

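Run:
```python
from h import *
np.set_printoptions(precision=4,suppress=True)
p=robot.get_image('wrist')
ang=lambda a,b:np.degrees(np.arctan2(*(b-a)[1::-1]))
r=lambda u,v,z:ray(p,u,v,z)
T1,T2=r(308,136,.024),r(310,248,.024)
print('w',np.linalg.norm(T1-T2),'mid',(T1+T2)/2,'tailang',ang(T1,T2)+90,'sides',ang(T1,r(490,135,.024)),ang(T2,r(475,247,.024)))
A,B=r(533,74,.04),r(492,299,.04)
print('plinth w',np.linalg.norm(A-B),A,B,'mid',(A+B)/2,'ang',ang(A,B)+90,'sides',ang(A,r(638,75,.04)),ang(B,r(638,300,.04)))
```

```text
w 0.11014266465588422 mid [ 0.5561 -0.1346  0.024 ] tailang 76.77084545804412 sides 76.55209785811 76.41865098310879
plinth w 0.20886816223714907 [0.4977 0.0681 0.04  ] [0.7007 0.0186 0.04  ] mid [0.5992 0.0433 0.04  ] ang 76.28039055830692 sides 75.83980093147593 75.48811875097829
```

Tray and bay axis agree at about 76° with no lateral offset. The nose is just at the mouth. Coming down now and holding the fin loosely.

arm_command --commands '[{"xyz": [0, 0.2, 4], "delta_rot": [0.008, 0, 0], "claw": 0.6}, {"xyz": [0, 0.2, 8], "delta_rot": [0.008, 0, 0], "claw": 0.6}, {"xyz": [0, 0.2, 11], "delta_rot": [0.008, 0, 0], "claw": 0.6}, {"xyz": [0, 0.2, 11], "delta_rot": [0.008, 0, 0], "claw": 0.2}, {"xyz": [0, 0.2, 11], "delta_rot": [0.008, 0, 0], "claw": 0.2}]' --newtons 20

```text
clock: 11.42
ee_pos: [0.5604, -0.1256, 0.1122]
eef_rot: [180.0, 0.1, 166.3]
ft_force: [0.3, 0.1, 0.7]
gripper_width: 0.0172
finger_force: 0.0
```

arm_command --commands '[{"xyz": [0, 0.3, 0], "delta_rot": [0, 0, 0], "claw": 0.2}, {"xyz": [0, 0.6, 0], "delta_rot": [0, 0, 0], "claw": 0.2}, {"xyz": [0, 0.9, 0], "delta_rot": [0, 0, 0], "claw": 0.2}, {"xyz": [0, 1.2, 0], "delta_rot": [0, 0, 0], "claw": 0.2}, {"xyz": [0, 1.5, 0], "delta_rot": [0, 0, 0], "claw": 0.2}]'

```text
clock: 12.05
ee_pos: [0.5641, -0.1115, 0.1125]
eef_rot: [-179.9, 0.1, 166.3]
ft_force: [-1.4, -6.8, 5.2]
gripper_width: 0.0171
finger_force: 3.8
```

arm_command --commands '[{"xyz": [0, 0.2, 0], "delta_rot": [0, 0, 0], "claw": 0.2}, {"xyz": [0, 0.4, 0], "delta_rot": [0, 0, 0], "claw": 0.2}, {"xyz": [0, 0.6, 0], "delta_rot": [0, 0, 0], "claw": 0.2}, {"xyz": [0, 0.8, 0], "delta_rot": [0, 0, 0], "claw": 0.2}, {"xyz": [0, 1.0, 0], "delta_rot": [0, 0, 0], "claw": 0.2}]'

```text
clock: 12.68
ee_pos: [0.5665, -0.1019, 0.1125]
eef_rot: [-179.9, 0.1, 166.3]
ft_force: [-1.5, -9.1, 5.9]
gripper_width: 0.0169
finger_force: 3.8
```

arm_command --commands '[{"xyz": [0, 0.2, 0], "delta_rot": [0, 0, 0], "claw": 0.2}, {"xyz": [0, 0.4, 0], "delta_rot": [0, 0, 0], "claw": 0.2}, {"xyz": [0, 0.5, 0], "delta_rot": [0, 0, 0], "claw": 0.2}, {"xyz": [0, 0.6, 0], "delta_rot": [0, 0, 0], "claw": 0.2}, {"xyz": [0, 0.7, 0], "delta_rot": [0, 0, 0], "claw": 0.2}]'

```text
clock: 13.3
ee_pos: [0.5681, -0.0951, 0.1125]
eef_rot: [-179.9, 0.1, 166.3]
ft_force: [-1.7, -8.4, 4.7]
gripper_width: 0.0171
finger_force: 3.8
```

arm_command --commands '[{"xyz": [0, 0.1, 0], "delta_rot": [0, 0, 0], "claw": 0.2}, {"xyz": [0, 0.2, 0], "delta_rot": [0, 0, 0], "claw": 0.2}, {"xyz": [0, 0.3, 0], "delta_rot": [0, 0, 0], "claw": 0.2}, {"xyz": [0, 0.4, 0], "delta_rot": [0, 0, 0], "claw": 0.2}, {"xyz": [0, 0.5, 0], "delta_rot": [0, 0, 0], "claw": 0.2}]'

```text
clock: 13.92
ee_pos: [0.5693, -0.0902, 0.1125]
eef_rot: [-179.9, 0.1, 166.3]
ft_force: [-2.4, -8.1, 5.9]
gripper_width: 0.017
finger_force: 3.8
```

arm_command --commands '[{"xyz": [0, 0.1, 0], "delta_rot": [0, 0, 0], "claw": 0.2}, {"xyz": [0, 0.2, 0], "delta_rot": [0, 0, 0], "claw": 0.2}, {"xyz": [0, 0.3, 0], "delta_rot": [0, 0, 0], "claw": 0.2}, {"xyz": [0, 0.4, 0], "delta_rot": [0, 0, 0], "claw": 0.2}, {"xyz": [0, 0.5, 0], "delta_rot": [0, 0, 0], "claw": 0.2}]'

```text
clock: 14.55
ee_pos: [0.5705, -0.0854, 0.1125]
eef_rot: [-179.9, 0.1, 166.3]
ft_force: [-2.1, -7.5, 4.9]
gripper_width: 0.0168
finger_force: 3.8
```

Run:
```python
from h import *
np.set_printoptions(precision=3,suppress=True)
s=robot.get_state();print({k:np.round(s[k],3) for k in('clock','joint_pos','ee_pos','ft_force','torque')})
w=robot.get_image('wrist');save(w,'w4.png')
for n in('tray','tray_grip'): print(n,[(np.array(d['location']),round(d['conf'],2),proj(w,np.array(d['location']))) for d in robot.pinpoint(w,n)[:2]])
```

```text
{'clock': np.float64(14.55), 'joint_pos': array([-8.479, 27.037, -9.581, 53.249, -0.073,  5.237]), 'ee_pos': array([ 0.57 , -0.085,  0.112]), 'ft_force': array([-2.132, -7.501,  4.916]), 'torque': array([-1.412,  0.379, -0.002])}
tray [(array([ 0.591, -0.007,  0.003]), 0.57, array([439., 230.]))]
tray_grip [(array([ 0.577, -0.086,  0.055]), 0.9, array([319., 278.]))]
```

View pics/w4.png

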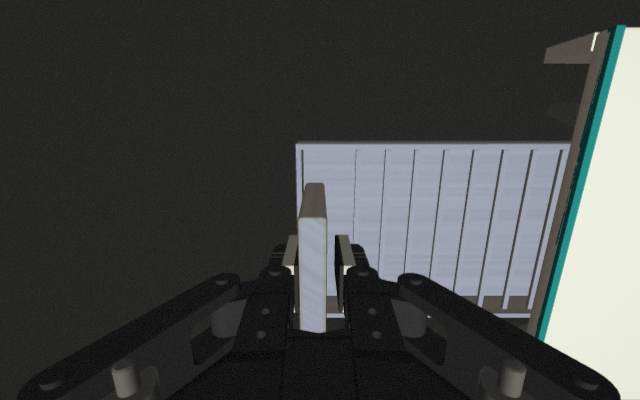

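```bash
cat > m.py <<'E'
from h import *
# far (left-of-axis?) tray top edge from the wrist picture: heading and lateral distance from bay axis
def meas():
    p=robot.get_image('wrist');g=cv2.cvtColor(np.ascontiguousarray(p['pixels']),cv2.COLOR_RGB2GRAY).astype(float)
    us=np.arange(330,520,5);pts=[]
    for u in us:
        d=np.diff(cv2.blur(g,(3,3))[60:260,u]);k=np.argmax(d>12);pts.append(ray(p,u,60+k+.5,.024))
    P=np.array(pts)[:,:2];vx,vy,x,y=cv2.fitLine(P.astype(np.float32),cv2.DIST_HUBER,0,.01,.01).ravel()
    h=np.degrees(np.arctan2(vy,vx))%180;a=np.radians(76.);n=np.array([-np.sin(a),np.cos(a)])
    print('heading',round(h,2),'edge lateral mm',np.round(1000*((P-np.array([.600,.0425]))@n),1)[[0,12,24,-1]])
meas()
E
python3 m.py
```

```text
heading 76.36 edge lateral mm [56.4 56.6 56.8 57. ]
```

arm_command --commands '[{"xyz": [0, 0.1, 0], "delta_rot": [0, 0, 0], "claw": 0.2}, {"xyz": [0, 0.2, 0], "delta_rot": [0, 0, 0], "claw": 0.2}, {"xyz": [0, 0.3, 0], "delta_rot": [0, 0, 0], "claw": 0.2}, {"xyz": [0, 0.4, 0], "delta_rot": [0, 0, 0], "claw": 0.2}, {"xyz": [0, 0.5, 0], "delta_rot": [0, 0, 0], "claw": 0.2}]'

```text
clock: 15.38
ee_pos: [0.5717, -0.0805, 0.1125]
eef_rot: [-179.9, 0.1, 166.3]
ft_force: [-0.6, -7.5, 5.5]
gripper_width: 0.0171
finger_force: 3.8
```

```bash
python3 m.py
```

```text
heading 76.36 edge lateral mm [56.4 56.6 56.8 57. ]
```

arm_command --commands '[{"xyz": [0, 0.1, 0], "delta_rot": [0, 0, 0], "claw": 0.2}, {"xyz": [0, 0.2, 0], "delta_rot": [0, 0, 0], "claw": 0.2}, {"xyz": [0, 0.3, 0], "delta_rot": [0, 0, 0], "claw": 0.2}, {"xyz": [0, 0.4, 0], "delta_rot": [0, 0, 0], "claw": 0.2}, {"xyz": [0, 0.5, 0], "delta_rot": [0, 0, 0], "claw": 0.2}]'

```text
clock: 16.05
ee_pos: [0.5729, -0.0758, 0.1125]
eef_rot: [-179.9, 0.1, 166.3]
ft_force: [-1.3, -9.2, 5.5]
gripper_width: 0.017
finger_force: 4.4
```

```bash
python3 m.py
```

```text
heading 75.76 edge lateral mm [56.4 56.  55.7 55.9]
```

arm_command --commands '[{"xyz": [0, 0.1, 0], "delta_rot": [0, 0, 0], "claw": 0.2}, {"xyz": [0, 0.2, 0], "delta_rot": [0, 0, 0], "claw": 0.2}, {"xyz": [0, 0.3, 0], "delta_rot": [0, 0, 0], "claw": 0.2}, {"xyz": [0, 0.4, 0], "delta_rot": [0, 0, 0], "claw": 0.2}, {"xyz": [0, 0.5, 0], "delta_rot": [0, 0, 0], "claw": 0.2}]'

```text
clock: 16.73
ee_pos: [0.574, -0.0709, 0.1124]
eef_rot: [-179.9, 0.1, 166.3]
ft_force: [-2.8, -8.2, 5.3]
gripper_width: 0.0171
finger_force: 4.0
```

```bash
python3 m.py
```

```text
heading 74.94 edge lateral mm [55.9 55.6 55.2 54.4]
```

The nose is being guided a few mm to the right. I'll keep pushing and follow with the tool.

arm_command --commands '[{"xyz": [-0.05, 0.1, 0], "delta_rot": [0, 0, 0], "claw": 0.2}, {"xyz": [-0.1, 0.2, 0], "delta_rot": [0, 0, 0], "claw": 0.2}, {"xyz": [-0.15, 0.3, 0], "delta_rot": [0, 0, 0], "claw": 0.2}, {"xyz": [-0.2, 0.4, 0], "delta_rot": [0, 0, 0], "claw": 0.2}, {"xyz": [-0.25, 0.5, 0], "delta_rot": [0, 0, 0], "claw": 0.2}]'

```text
clock: 17.4
ee_pos: [0.5775, -0.0665, 0.1125]
eef_rot: [-179.9, 0.1, 166.3]
ft_force: [-2.2, -7.4, 5.8]
gripper_width: 0.017
finger_force: 4.0
```

```bash
python3 m.py
```

```text
heading 75.42 edge lateral mm [54.1 53.8 53.5 53.2]
```

arm_command --commands '[{"xyz": [-0.03, 0.1, 0], "delta_rot": [0, 0, 0], "claw": 0.2}, {"xyz": [-0.06, 0.2, 0], "delta_rot": [0, 0, 0], "claw": 0.2}, {"xyz": [-0.09, 0.3, 0], "delta_rot": [0, 0, 0], "claw": 0.2}, {"xyz": [-0.12, 0.4, 0], "delta_rot": [0, 0, 0], "claw": 0.2}, {"xyz": [-0.15, 0.5, 0], "delta_rot": [0, 0, 0], "claw": 0.2}]'

```text
clock: 18.08
ee_pos: [0.5802, -0.062, 0.1125]
eef_rot: [-179.9, 0.1, 166.3]
ft_force: [-1.5, -6.6, 5.3]
gripper_width: 0.0172
finger_force: 3.9
```

```bash
python3 m.py
```

```text
heading 75.91 edge lateral mm [52.6 52.3 52.5 52.2]
```

arm_command --commands '[{"xyz": [0, 0.15, 0], "delta_rot": [0, 0, 0], "claw": 0.2}, {"xyz": [0, 0.3, 0], "delta_rot": [0, 0, 0], "claw": 0.2}, {"xyz": [0, 0.45, 0], "delta_rot": [0, 0, 0], "claw": 0.2}, {"xyz": [0, 0.6, 0], "delta_rot": [0, 0, 0], "claw": 0.2}, {"xyz": [0, 0.75, 0], "delta_rot": [0, 0, 0], "claw": 0.2}]'

```text
clock: 18.75
ee_pos: [0.5821, -0.0547, 0.1124]
eef_rot: [-179.9, 0.1, 166.3]
ft_force: [-1.0, -6.8, 5.6]
gripper_width: 0.017
finger_force: 3.7
```

arm_command --commands '[{"xyz": [0, 0.15, 0], "delta_rot": [0, 0, 0], "claw": 0.2}, {"xyz": [0, 0.3, 0], "delta_rot": [0, 0, 0], "claw": 0.2}, {"xyz": [0, 0.45, 0], "delta_rot": [0, 0, 0], "claw": 0.2}, {"xyz": [0, 0.6, 0], "delta_rot": [0, 0, 0], "claw": 0.2}, {"xyz": [0, 0.75, 0], "delta_rot": [0, 0, 0], "claw": 0.2}]'

```text
clock: 19.38
ee_pos: [0.5839, -0.0473, 0.1125]
eef_rot: [-180.0, 0.1, 166.3]
ft_force: [-2.8, -7.7, 4.6]
gripper_width: 0.0173
finger_force: 3.7
```

```bash
python3 m.py
```

```text
heading 75.93 edge lateral mm [52.6 52.8 52.5 92.6]
```

Run:
```python
from h import *
for c in('wrist','side','scene'):
    p=robot.get_image(c);np.save(f'ref_{c}.npy',p['pixels'])
```

arm_command --commands '[{"xyz": [0, 0.15, 0], "delta_rot": [0, 0, 0], "claw": 0.2}, {"xyz": [0, 0.3, 0], "delta_rot": [0, 0, 0], "claw": 0.2}, {"xyz": [0, 0.45, 0], "delta_rot": [0, 0, 0], "claw": 0.2}, {"xyz": [0, 0.6, 0], "delta_rot": [0, 0, 0], "claw": 0.2}, {"xyz": [0, 0.75, 0], "delta_rot": [0, 0, 0], "claw": 0.2}]'

```text
clock: 20.2
ee_pos: [0.5856, -0.0401, 0.1125]
eef_rot: [-180.0, 0.1, 166.3]
ft_force: [-1.7, -8.3, 4.8]
gripper_width: 0.0175
finger_force: 3.7
```

arm_command --commands '[{"xyz": [0, 0.08, 0], "delta_rot": [0, 0, 0], "claw": 0.2}, {"xyz": [0, 0.16, 0], "delta_rot": [0, 0, 0], "claw": 0.2}, {"xyz": [0, 0.24, 0], "delta_rot": [0, 0, 0], "claw": 0.2}, {"xyz": [0, 0.32, 0], "delta_rot": [0, 0, 0], "claw": 0.2}, {"xyz": [0, 0.4, 0], "delta_rot": [0, 0, 0], "claw": 0.2}]'

```text
clock: 20.82
ee_pos: [0.5866, -0.0362, 0.1125]
eef_rot: [-180.0, 0.1, 166.3]
ft_force: [-1.7, -6.9, 5.9]
gripper_width: 0.0171
finger_force: 3.8
```

Nose is about 102 mm in. I'll continue in small steps.

arm_command --commands '[{"xyz": [0, 0.06, 0], "delta_rot": [0, 0, 0], "claw": 0.2}, {"xyz": [0, 0.12, 0], "delta_rot": [0, 0, 0], "claw": 0.2}, {"xyz": [0, 0.18, 0], "delta_rot": [0, 0, 0], "claw": 0.2}, {"xyz": [0, 0.24, 0], "delta_rot": [0, 0, 0], "claw": 0.2}, {"xyz": [0, 0.3, 0], "delta_rot": [0, 0, 0], "claw": 0.2}]'

```text
clock: 21.45
ee_pos: [0.5872, -0.0333, 0.1124]
eef_rot: [-179.9, 0.1, 166.3]
ft_force: [-1.1, -9.3, 4.8]
gripper_width: 0.0169
finger_force: 3.9
```

```bash
cat > pin.py <<'E'
from h import *
for c in('side','scene'):
    p=robot.get_image(c);r=np.load(f'ref_{c}.npy').astype(float)
    # knob region: project pin place on plinth top
    a=np.radians(76.);X=np.array([.600+.13*np.cos(a),.0425+.13*np.sin(a),.045]);u,v=proj(p,X).astype(int)
    s=np.s_[v-14:v+14,u-22:u+22]
    g=lambda im:(cv2.cvtColor(im[s].astype(np.uint8),cv2.COLOR_RGB2GRAY)<70)
    for n,im in(('ref',r),('now',p['pixels'])):
        m=g(im);ys,xs=np.nonzero(m);print(c,(u,v),n,m.sum(),xs.mean().round(2),ys.mean().round(2))
E
python3 pin.py
```

```text
side (np.int64(353), np.int64(146)) ref 493 21.27 11.83
side (np.int64(353), np.int64(146)) now 491 21.8 10.26
scene (np.int64(430), np.int64(168)) ref 462 28.37 8.86
scene (np.int64(430), np.int64(168)) now 460 28.32 8.85
```

arm_command --commands '[{"xyz": [0, 0.06, 0], "delta_rot": [0, 0, 0], "claw": 0.2}, {"xyz": [0, 0.12, 0], "delta_rot": [0, 0, 0], "claw": 0.2}, {"xyz": [0, 0.18, 0], "delta_rot": [0, 0, 0], "claw": 0.2}, {"xyz": [0, 0.24, 0], "delta_rot": [0, 0, 0], "claw": 0.2}, {"xyz": [0, 0.3, 0], "delta_rot": [0, 0, 0], "claw": 0.2}]'

```text
clock: 22.18
ee_pos: [0.588, -0.0304, 0.1125]
eef_rot: [-179.9, 0.1, 166.3]
ft_force: [-0.7, -8.1, 4.3]
gripper_width: 0.0169
finger_force: 4.0
```

arm_command --commands '[{"xyz": [0, 0.06, 0], "delta_rot": [0, 0, 0], "claw": 0.2}, {"xyz": [0, 0.12, 0], "delta_rot": [0, 0, 0], "claw": 0.2}, {"xyz": [0, 0.18, 0], "delta_rot": [0, 0, 0], "claw": 0.2}, {"xyz": [0, 0.24, 0], "delta_rot": [0, 0, 0], "claw": 0.2}, {"xyz": [0, 0.3, 0], "delta_rot": [0, 0, 0], "claw": 0.2}]'

```text
clock: 22.8
ee_pos: [0.5886, -0.0283, 0.1125]
eef_rot: [-179.8, 0.2, 166.2]
ft_force: [-1.3, -15.9, 6.3]
gripper_width: 0.0171
finger_force: 8.1
```

Run:
```python
from h import *
p=robot.get_image('scene');s=np.s_[140:210,370:480]
f=lambda x:cv2.resize(x[s],None,fx=4,fy=4,interpolation=cv2.INTER_CUBIC)
im=np.vstack([f(np.load('ref_scene.npy')),f(p['pixels'])]);cv2.imwrite('pics/pin1.png',im[:,:,::-1])
```

```text
(no output)
```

View pics/pin1.png

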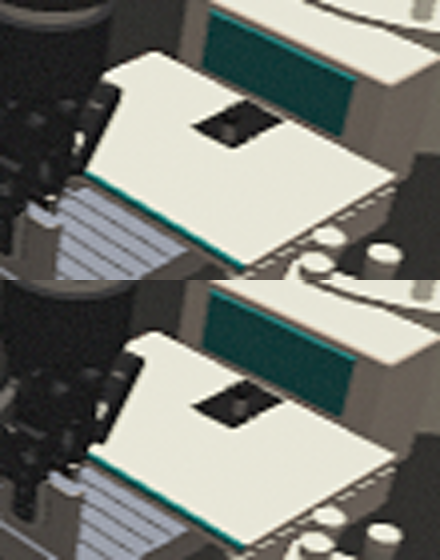

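The force rose by 8 N with the nose about 111 mm in. The knob in the lower picture moved about 2.5 px inward, (230,130) to (240,125) in crop pixels. That is the pin's 10 mm travel, so the tray is on the stop. Backing off gently, opening and lifting.

arm_command --commands '[{"xyz": [0, -0.05, 0], "delta_rot": [0, 0, 0], "claw": 0.2}, {"xyz": [0, -0.12, 0], "delta_rot": [0, 0, 0], "claw": 0.2}, {"xyz": [0, -0.2, 0], "delta_rot": [0, 0, 0], "claw": 0.25}, {"xyz": [0, -0.2, 0], "delta_rot": [0, 0, 0], "claw": 0.4}, {"xyz": [0, -0.2, 0], "delta_rot": [0, 0, 0], "claw": 0.4}]'

```text
clock: 23.48
ee_pos: [0.5875, -0.0286, 0.111]
eef_rot: [180.0, -0.0, 166.3]
ft_force: [0.1, 0.7, -0.0]
gripper_width: 0.0339
finger_force: 0.0
```

arm_command --commands '[{"xyz": [0, 0, -0.3], "delta_rot": [0, 0, 0], "claw": 0.4}, {"xyz": [0, 0, -2], "delta_rot": [0, 0, 0], "claw": 0.4}, {"xyz": [0, 0, -5], "delta_rot": [0, 0, 0], "claw": 0.4}, {"xyz": [0, 0, -9], "delta_rot": [0, 0, 0], "claw": 0.4}, {"xyz": [0, 0, -12], "delta_rot": [0, 0, 0], "claw": 0.4}]'

```text
clock: 24.1
ee_pos: [0.5876, -0.0287, 0.2329]
eef_rot: [180.0, 0.1, 166.3]
ft_force: [1.1, 0.1, -0.2]
gripper_width: 0.034
finger_force: 0.0
```

Run:
```python
from h import *
np.set_printoptions(precision=3,suppress=True)
st=robot.get_state();print({k:np.round(st[k],3) for k in('clock','ee_pos','ft_force','gripper_width')})
p=robot.get_image('scene');w=robot.get_image('wrist')
s=np.s_[140:210,370:480]
f=lambda x:cv2.resize(x[s],(440,280),interpolation=cv2.INTER_CUBIC)
im=np.vstack([f(p['pixels']),cv2.resize(w['pixels'],(440,280))]);cv2.imwrite('pics/end.png',im[:,:,::-1])
for n in('tray','tray_grip'): print(n,[(np.array(d['location']),round(d['conf'],2)) for d in robot.pinpoint(w,n)[:2]])
```

```text
{'clock': np.float64(24.1), 'ee_pos': array([ 0.588, -0.029,  0.233]), 'ft_force': array([ 1.123,  0.055, -0.21 ]), 'gripper_width': np.float64(0.034)}
tray [(array([0.604, 0.052, 0.004]), 0.56)]
tray_grip [(array([ 0.592, -0.03 ,  0.056]), 0.75)]
```

View pics/end.png

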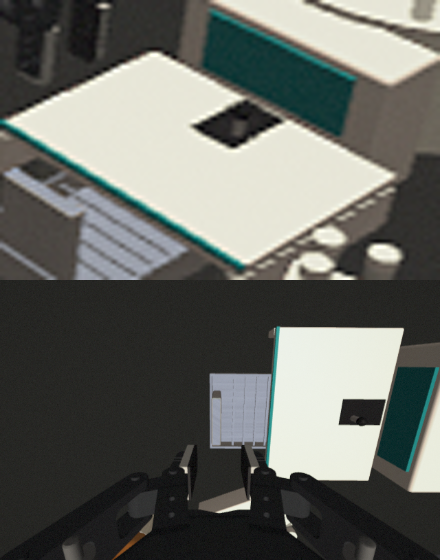

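Run:
```python
from h import *
r=np.load('ref_scene.npy');now=robot.get_image('scene')
a=np.radians(76.)
X=lambda d,z:np.array([.600+d*np.cos(a),.0425+d*np.sin(a),z])
P=[proj({**now},X(d,.05)) for d in(.1,.12,.14,.16)];print(P)
f=200/np.tan(np.radians(now['fovy'])/2)
def pf(Y):
    c=now['R']@Y+now['t'];return f*c[:2]/c[2]
print('px per 10mm',pf(X(.13,.05))-pf(X(.12,.05)))
# knob: brighter blob in the dark slot; centroid in both
for n,im in(('ref',r),('now',now['pixels'])):
    g=cv2.cvtColor(np.ascontiguousarray(im),cv2.COLOR_RGB2GRAY)[162:180,416:444];b=cv2.resize(g,None,fx=1,fy=1)
    print(n);print(b[2:16,2:26:1])
```

```text
[array([423., 170.]), array([428., 168.]), array([432., 165.]), array([437., 163.])]
px per 10mm [ 2.34594697 -1.21984038]
ref
[[229 229 229 229 228 229 229 229 231 234 238 246 218 149 116  93  89  68
   50  41  41  43  42  43]
 [229 230 229 229 229 229 229 232 234 240 202 142 102  30  82 128 117  93
   87  67  48  38  40  41]
 [230 230 229 229 229 230 233 237 201 140 102  32  35  32  36  32  85 126
  114  91  86  68  49  39]
 [229 229 229 231 232 236 242 207 100  27  35  34  38  39  36  35  29  71
  141 153 113  93  85  67]
 [229 230 233 236 243 208 102  28  24  43  38  35  35  38  35  38  37  34
   27  72 139 153 111  92]
 [232 236 243 206 100  29  30  27  17  30  27  24  34  37  35  39  34  37
   35  29  31  68 136 123]
 [240 206 100  29  32  34  38  32  16  16  15  28  38  40  38  39  40  39
   35  34  25  15  97 211]
 [ 83  25  27  33  40  35  39  49  61  55  40  41  38  39  38  38  34  33
   26  25 105 213 241 235]
 [198  88  22  31  33  35  38  52  72  82  64  40  41  37  36  35  30  24
  104 214 240 236 232 231]
 [236 223 143  47  27  32  32  50  70  79  65  40  37  34  31  2
[... 1160 characters left out ...]
23  26  33  36  36  40  38  37  43  63  76  77  53  37  40  36  34
   27  22 104 215 240 235]
 [196  89  19  31  36  36  41  38  39  41  64  78  73  52  37  33  28  21
  105 215 241 235 232 231]
 [236 223 141  47  24  33  36  38  36  48  69  82  66  39  27  27 106 215
  242 236 232 230 229 229]
 [231 235 238 225 144  53  25  31  36  35  37  40  40  26 107 132 207 237
  232 230 229 230 230 229]
 [230 230 232 235 240 225 143  51  25  30  31  28  14  94 210 239 234 231
  230 229 229 230 229 229]
 [229 229 229 230 232 235 240 226 149  53  14  92 212 242 235 233 231 229
  229 228 229 229 229 229]
 [230 229 229 229 230 230 232 234 238 223 227 241 236 232 230 230 229 229
  229 229 229 229 229 230]]
```

The knob has moved 2.4 px across and 1.2 px up, against 2.35 and 1.22 px expected for 10 mm. The tray is home, the gripper is clear and nothing else was touched.

```bash
python3 -c "
from workcell import robot
print(robot.hand_in())"
```

```text
the job is handed in; nothing more can be done
None
```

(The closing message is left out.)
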